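# Snap the cap onto the polish pot

### The arm

A 7-joint arm with a two-finger parallel gripper is mounted at the origin on the work surface. World frame = base frame: x ahead of the robot, y to its left, z up, the work surface at z = 0. Lengths are in m, angles in rad, forces in N, time in s.
With the tool pointing down it reaches from about 0.425 to 0.875 m from the base axis. Payload 4.7 kg.
Tool frame: the origin (TCP) lies at the centre of the arm's flange, where the gripper is bolted on; the fingertips stand 173 mm ahead of it and the grasp point (between the pads) lies 155 mm ahead of it (r.pinch_z is the distance from the TCP to the grasp point, in m); z points along the fingers, y is the line along which they close (so a half turn about z gives the same grasp; the last joint's range is limited). The gripper opens to 85 mm and grips with 20 to 120 N. Pads are 22 mm wide; open, the fingers measure 114 mm over their backs; the gripper's body (76 mm by 85 mm) begins 54 mm behind the grasp point. The pads swing forward as they close: fully open they stand 13 mm farther back than shut.
Start: joints at [1.194, 0.321, -0.07, 1.45, 0.023, 1.371, -0.057], TCP at [0.248, -0.601, 0.405] pointing down, gripper open.
Joint ranges: [-2.86, 2.86], [-0.3, 2.09], [-1.38, 1.24], [0.06, 2.45], [-1.56, 4.7], [0.09, 2.05], [-2.69, 2.69]. Speed limits (rad/s): [2.57, 2.57, 3.14, 3.14, 3.14, 3.14, 3.14].

### API

Orientations are given as a unit quaternion [x, y, z, w].
In Python, from rig import status, vision, workorder, r gives the robot as it stands.
- The arm moves only by the tool play_rows, never from a script. Its argument "increments" is one flat list of numbers, 7 for each row, row after row: the shift along the tool's x, y, z in mm, then the turn, a rotation vector about the tool's x, y, z in rad, then the finger opening in mm, from 0 to 85.4. In form: [x, y, z, wx, wy, wz, jaw, x, y, z, wx, wy, wz, jaw, ...]. A call has 1 to 10 rows; each row is the pose to reach, as a shift and turn from the pose commanded when the call began, along the tool's axes at that moment; what a row does not reach only later rows make up. A row lasts 1/12 s, in which the tool goes at most 41.7 mm and 7.16 degrees, less where a joint would pass 70% of its speed; a pose out of reach is approached as far as the arm can. A call with a gripper value outside its range is refused whole. The fingers move at their own pace and stop on an object; the grip force is fixed at half the most. Time passes only in rows, so rows that repeat a pose let the fingers close. It gives the time, the measured TCP pose, the force, the opening and the grip force at its end, in the units of the state.
- status.get_state(): the state, without advancing time (a new reading comes with each control period).
- vision.read_camera(name): name is "scene" or "top"; returns a dict with "frame" (384x512x3 uint8, red, green, blue), "mtx" (3x3 intrinsics, pixels), "distortion" ([k1, k2, p1, p2, k3] as OpenCV has them; the pictures are not rectified), "R" (3x3) and "t" (3): a world point X has camera coordinates R X + t. Camera axes: x right, y down, z forward; pixel columns grow to the right and rows downward; lengths in m; the calibration is good to about 2 mm. A picture is of the moment at which its call begins. There is no depth.
- workorder.close_job(): hands the job in; it is judged then, once.
The state is a dict: "t": time; "qpos": joint angles; "qd": joint speeds; "joint_efforts": joint torques, N m; "eef_pos": TCP position; "tool_rot": TCP orientation; "ft_force": force on the tool from outside, world axes, zero at the start; "torque": the same for the moment, N m; "finger_gap": finger opening in m; "grip_force": force on a finger pad.
Only numpy, scipy, OpenCV 4.12 (cv2) and the standard library are available. Lean on these libraries where they do the work, as an engineer would, in place of code of your own. Each camera call takes 0.05 s, during which the arm holds its last target. There are 200 camera calls.

### The job

First slide the squat cream pot along the bench, without lifting it, until it sits fully home in the V of the two wooden cleats, touching both. Then put the loose snap cap over the pot's stud and press it straight down past the click until it is fully home on the pot's top, with the pot still in the V. Do not let go of the job at the end: finish while still pressing the cap down firmly (about 10 N), and leave the other things on the bench where they are.

Things in the scene. Friction and masses are not known exactly. Their poses are not given: they have to be found in the camera images.
- pot: squat round grey plastic pot, loose, upright, about 350 g (varies): 72 mm in diameter, 34 mm high, flat top with an upright white stud in the middle. Origin: centre of the underside; z up along the stud
- stud (a point): centre of the top of the pot's white stud, 62 mm above the pot's underside. The stud is 27 mm in diameter for its lowest 3 mm, then 24 mm, tapering to 18 mm at its top. Four small sprung steel balls stick out of its sides to 35 mm across, 43 mm above the pot's underside; they are what the cap snaps over
- cap: loose round black plastic snap cap, 30 g, standing mouth down on the bench: 46 mm outside diameter, 40 mm high, closed flat top, fine ribs outside. Open underneath: 30 mm wide over the first 4 mm (the lip), 38 mm wide above that, 34 mm deep. Origin: centre of its rim plane (underside); z up to the closed top
- cap_top (a point): centre of the cap's closed top, 40 mm above its rim. Over the stud, the lip meets the balls with the rim about 47 mm above the bench; resistance peaks at about 9 N (rim near 44 mm), then drops to nothing and the balls draw the cap down by a few N: the click. Home: the rim rests on the pot's flat top, 34 mm above the bench (this point at 74 mm); it is rigid from there
- nest (a point): point on the bench (z = 0) where the centre of the pot's underside lies when the pot is fully home in the V, 36 mm from each cleat's inner face. The V: two fixed pine cleats (70 x 18 mm, 22 mm high) at 90 degrees to each other. The point's y axis points into the V along its middle, towards the apex; the V is open towards -y
- tin_a: bystander: closed flat black polish tin, 77 mm diameter, 24 mm high; origin centre of underside
- tin_b: bystander: closed flat black polish tin, 77 mm diameter, 24 mm high; origin centre of underside
- brush: bystander: wooden-backed horsehair brush, 165 x 48 x 46 mm, long along its x; origin centre of underside
- horn: bystander: red plastic shoe horn lying flat, about 175 x 36 x 9 mm, long along its y; origin on its underside near the middle
- dauber: bystander: steel polish dauber lying flat, about 150 mm long along its x, 32 mm wide, 19 mm high; origin on its underside near the middle
- jar: bystander: small glass jar with a lid, 56 mm diameter, 62 mm high; origin centre of underside
There are look-alikes about, which are no part of the job. What is shaped like the pot but pink is not meant.

How it is judged:
By the outcome, as a careful person would: the job done as asked, in the order asked, and still so for the second after the job is handed in, while the arm keeps its last pose, push and grip.
It also fails if it takes over 69 s, if anything falls off the work surface, if the arm or the gripper's body presses on something with over 40 N, if the wrist force passes 120 N, or if a joint passes its speed limit or range.

## Working session

There is one attempt and no reset: what is moved stays moved. The work goes in short steps, Python scripts to look and compute and a tool call to move; the robot and the scene stay as the last step left them, time stands still between calls to the robot, and variables do not carry over. Pictures are saved under pics/ and viewed, at most 10 in all, crops included, and the job is handed in when it is done.

Besides the shell and the picture viewer there is one more tool, called after ">>>" by a JSON object that holds its "name" and its "arguments", one argument or row to a line. play_rows: Moves the arm, as the interface text tells. Its arguments: {"type":"object","properties":{"increments":{"type":"array"}},"required":["increments"]}

```bash
mkdir -p pics; ls; python3 - <<'E'
from rig import status, vision, r
import cv2
s=status.get_state(); print(s)
for n in ("scene","top"):
    d=vision.read_camera(n); cv2.imwrite(f"pics/{n}0.png",cv2.resize(d["frame"][:,:,::-1],(800,600),interpolation=cv2.INTER_CUBIC))
    print(n,d["mtx"],d["distortion"],d["R"],d["t"])
E
```

```text
pics
{'t': 0.0, 'qpos': array([ 1.1940883 ,  0.32180133, -0.07006871,  1.45172031,  0.02262455,
        1.37080698, -0.05689541]), 'qd': array([-0.00053438, -0.00161729,  0.00021438,  0.00065953, -0.00014822,
        0.00027021, -0.00012825]), 'joint_efforts': array([ 2.54132783e-05, -4.93586719e+01, -3.82268149e-01, -3.14323032e+01,
        1.30087364e-02,  1.14169274e-02,  4.39837009e-06]), 'eef_pos': array([ 0.2474802 , -0.60080121,  0.4036144 ]), 'tool_rot': array([ 9.80966328e-01,  1.94175468e-01, -2.53005700e-04, -9.41306910e-04]), 'ft_force': array([0.63139252, 0.02350766, 0.30857775]), 'torque': array([0.01136919, 0.02535481, 0.01934314]), 'grip_force': 0.0, 'finger_gap': 0.08572885697915052}
scene [[413.62566792   0.         253.48265951]
 [  0.         413.62566792 191.47606461]
 [  0.           0.           1.        ]] [-0.04151421  0.          0.          0.          0.        ] [[-0.31300383  0.94952519  0.02074867]
 [ 0.60435137  0.21597757 -0.76688533]
 [-0.73265819 -0.22749856 -0.64144866]] [ 0.25116408 -0.30984588  1.66513411]
top [[458.32986803   0.         249.97318738]
 [  0.         458.32986803 193.20746033]
 [  0.           0.           1.        ]] [0.0589334 0.        0.        0.        0.       ] [[ 0.02899576 -0.9995781  -0.00169353]
 [-0.97560609 -0.02793147 -0.21774433]
 [ 0.21760516  0.00796588 -0.97600437]] [-0.05325413  0.63129343  1.22365746]
```

View pics/scene0.png

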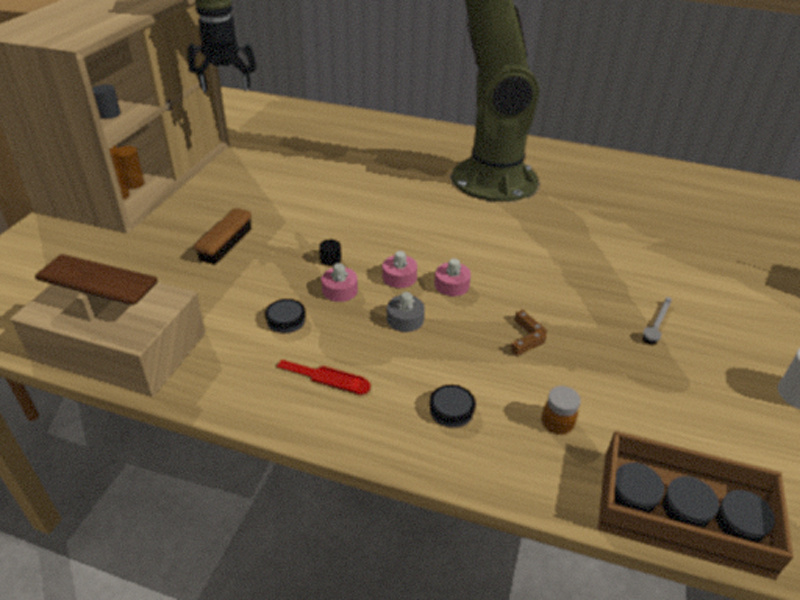

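View pics/top0.png

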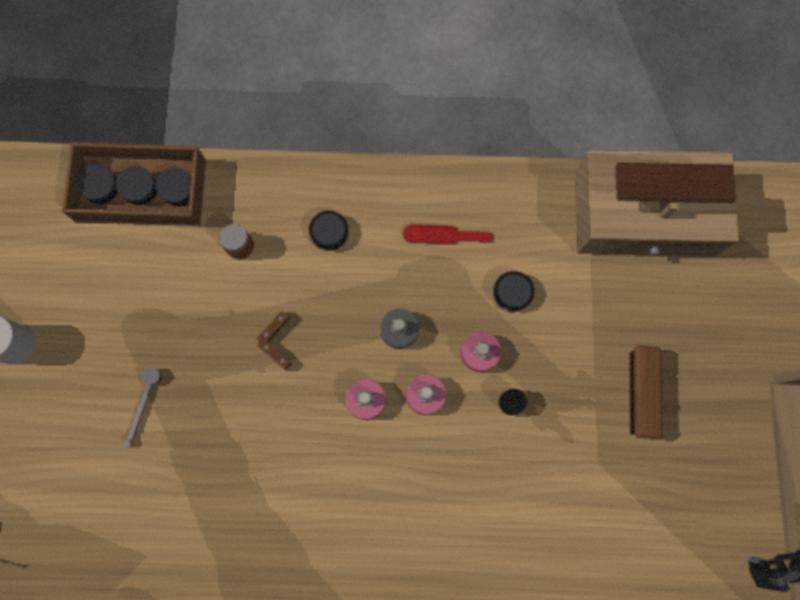

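The scene shows the grey pot at (405,312), cap at (330,252) and V at (528,333). In the top view the pot is at (400,328), the cap at (513,402), and the V at (270,340), opening to the right. Three pink look-alikes stand close by. I'll make an enlarged composite next.

```bash
python3 - <<'E'
from rig import vision
import cv2, numpy as np
T=vision.read_camera("top"); S=vision.read_camera("scene")
np.savez("cams.npz",**{a+k:d[k] for a,d in(("top",T),("scene",S)) for k in("mtx","distortion","R","t")})
def crop(d,c,r,w=52,h=40):
    im=cv2.resize(d["frame"][r:r+h,c:c+w,::-1],None,fx=7,fy=7,interpolation=cv2.INTER_CUBIC)
    for i in range(0,w,10): cv2.putText(im,str(c+i),(i*7,8),0,.3,(0,255,0)); cv2.line(im,(i*7,9),(i*7,14),(0,255,0))
    for i in range(0,h,10): cv2.putText(im,str(r+i),(0,i*7+4),0,.3,(0,255,0)); cv2.line(im,(18,i*7),(24,i*7),(0,255,0))
    return im
a=np.hstack([crop(T,155,195,38,44),crop(T,235,190,36,44),crop(T,308,240,36,44)])
b=np.hstack([crop(S,318,193,38,40),crop(S,240,178,36,40),crop(S,195,145,36,40)])
cv2.imwrite("pics/c1.png",np.vstack([a,b]))
E
```

```text
(no output)
```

View pics/c1.png

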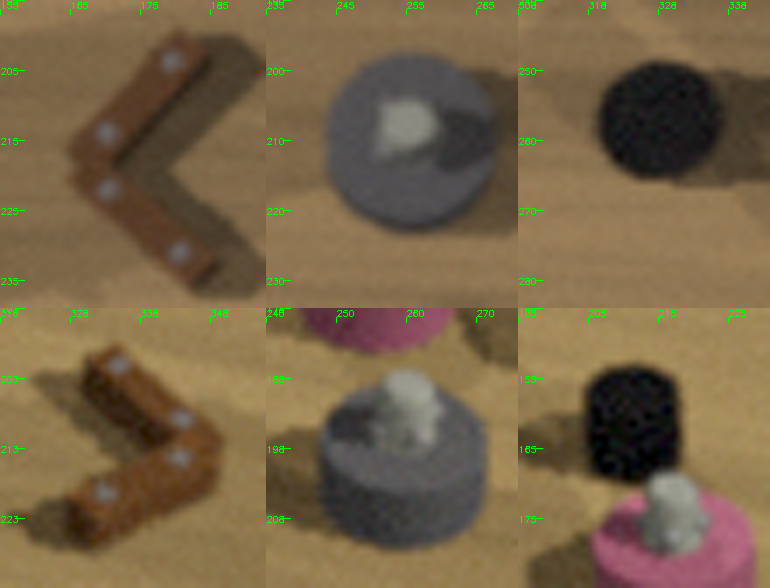

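The crops show the V's four screws: top view near (179,203), (170,213), (170,221), (180,231), and scene view near (333,219), (343,214), (343,208), (335,201). The stud top is at top (255,207) and scene (260,188). The cap is at top (328,257) and scene (211,161).

```bash
cat > h.py <<'E'
import numpy as np, cv2
from scipy.optimize import least_squares
C=np.load("cams.npz")
def proj(n,X):
    rv=cv2.Rodrigues(C[n+"R"])[0]
    return cv2.projectPoints(np.atleast_2d(np.float64(X)),rv,C[n+"t"],C[n+"mtx"],C[n+"distortion"])[0][:,0]
def tri(pt,ps):
    f=lambda X: np.r_[proj("top",X)[0]-pt, proj("scene",X)[0]-ps]
    s=least_squares(f,[.6,0,.02]); return s.x,np.abs(s.fun).max()
A=np.linspace(0,2*np.pi,48,endpoint=False)
def cyl(xy,rz): return np.vstack([np.c_[xy[0]+r*np.cos(A),xy[1]+r*np.sin(A),0*A+z] for r,z in rz])
POT=[[(.036,0),(.036,.034)],[(.012,.034),(.009,.062)]]
CAP=[[(.023,0),(.023,.04)]]
def model_mask(n,xyz,parts):
    k=8; m=np.zeros((384*k//2,512*k//2),np.uint8) if 0 else None
    c=proj(n,[xyz[0],xyz[1],xyz[2]+.02])[0].astype(int)-40
    m=np.zeros((80*k,80*k),np.uint8)
    for p in parts:
        pts=(proj(n,cyl(xyz[:2],p)+[0,0,xyz[2]])-c+.5)*k
        cv2.fillConvexPoly(m,cv2.convexHull(np.int32(np.round(pts))),1)
    M=cv2.moments(m,True); return np.array([M["m10"],M["m01"]])/M["m00"]/k-.5+c+.5/k, M["m00"]/k/k
def blob(img,kind,seed):
    f=img.astype(int); 
    m=(f.max(2)<45) if kind=="cap" else ((f[:,:,0]-f[:,:,2])<22)&(f.max(2)>0)
    n,l,st,ce=cv2.connectedComponentsWithStats(m.astype(np.uint8),connectivity=4)
    i=l[seed[1],seed[0]]; return ce[i],st[i][4],i
def locate(obs,parts):   # obs {cam:centroid}
    out={}
    for n,c in obs.items():
        out[n]=least_squares(lambda p:model_mask(n,[p[0],p[1],0],parts)[0]-c,[.6,0],diff_step=3e-3,x_scale=.1).x
    a=least_squares(lambda p:np.concatenate([model_mask(n,p,parts)[0]-c for n,c in obs.items()]),[*out["top"],0.001],diff_step=3e-3,x_scale=.1)
    return out,a.x,np.abs(a.fun).max()
E
python3 - <<'E'
from h import *
from rig import vision
P=[((178.9,203.2),(332.6,218.9)),((169.8,213.4),(343.1,213.8)),((169.9,221.5),(343.5,208.4)),((180.1,230.6),(334.5,200.6))]
W=[]
for a,b in P:
    x,e=tri(a,b); W.append(x); print("screw",x.round(4),round(e,2))
print("stud",tri((255.1,207.1),(259.8,188)))
fr={n:vision.read_camera(n)["frame"] for n in("top","scene")}
for k,parts,sd in(("pot",POT,{"top":(247,215),"scene":(258,206)}),("cap",CAP,{"top":(328,257),"scene":(211,161)})):
    obs={}
    for n in fr:
        ce,a,i=blob(fr[n],k,sd[n]); obs[n]=ce; print(k,n,ce.round(2),a,i,fr[n][sd[n][1],sd[n][0]])
    o,x,e=locate(obs,parts); print(o,x.round(4),round(e,2),[model_mask(n,x,parts)[1] for n in obs])
# nest from screw lines
W=np.array(W)[:,:2]
def line(p,q):
    d=(q-p)/np.linalg.norm(q-p); return d
d1=line(W[1],W[0]);d2=line(W[2],W[3]); print("angle",np.degrees(np.arccos(d1@d2)),np.linalg.norm(W[0]-W[1]),np.linalg.norm(W[3]-W[2]))
ax=-(d1+d2);ax/=np.linalg.norm(ax)
# cleat midlines: nest is 36+9=45mm from each
n1=np.array([-d1[1],d1[0]]);n1*=np.sign(n1@(-ax));n2=np.array([-d2[1],d2[0]]);n2*=np.sign(n2@(-ax))
N=np.linalg.solve([n1,n2],[n1@(W[0]+W[1])/2+.045,n2@(W[2]+W[3])/2+.045]); print("axis",ax,"nest",N)
E
```

```text
screw [0.6075 0.171  0.0218] 0.08
screw [0.5766 0.1957 0.022 ] 0.04
screw [0.553  0.1935 0.022 ] 0.06
screw [0.5275 0.1626 0.0221] 0.03
stud (array([ 0.59432169, -0.05062674,  0.06322332]), np.float64(0.014292054543602717))
pot top [255.58 209.88] 501 118 [82 79 79]
pot scene [258.94 199.85] 470 67 [64 59 62]
{'top': array([0.59501953, 0.        ]), 'scene': array([0.60814819, 0.        ])} [0.5973 0.     0.001 ] 17.91 [529.53125, 536.46875]
cap top [328.05 256.86] 208 64 [29 23 30]
cap scene [210.73 161.29] 177 105 [ 3 11 10]
{'top': array([0.46640625, 0.        ]), 'scene': array([0.540802, 0.      ])} [ 0.4819 -0.      0.0292] 92.16 [242.890625, 261.96875]
angle 90.97140778462703 0.03952906419201168 0.040108048755238226
axis [-0.10266226  0.99471627] nest [0.56999318 0.14341195]
```

```bash
python3 - <<'E'
s=open("h.py").read()
i=s.index("def locate"); s=s[:i]+'''def locate(obs,parts,g):
    kw=dict(diff_step=2e-3,method="lm"); o={}
    for n,c in obs.items(): o[n]=least_squares(lambda p:10*(model_mask(n,[p[0]-1+g[0],p[1]-1+g[1],0],parts)[0]-c),[1,1.],**kw).x-1+g
    a=least_squares(lambda p:np.concatenate([model_mask(n,p-1+np.r_[g,0],parts)[0]-c for n,c in obs.items()]),[1,1,1.],**kw)
    return o,a.x-1+np.r_[g,0],np.abs(a.fun).max()
'''
s=s.replace('(f.max(2)<45)','(f.max(2)<T)').replace('<22)&(f.max(2)>0)','<T)').replace('kind,seed)','kind,seed,T)')
open("h.py","w").write(s)
E
python3 - <<'E'
from h import *
from rig import vision
fr={n:vision.read_camera(n)["frame"] for n in("top","scene")}
for k,parts,sd,g,Ts in(("pot",POT,{"top":(247,215),"scene":(258,206)},[.595,-.05],(18,24,28)),("cap",CAP,{"top":(328,257),"scene":(211,161)},[.46,-.2],(40,50,60,70))):
  for T in Ts:
    obs={};ar=[]
    for n in fr:
        ce,a,i=blob(fr[n],k,sd[n],T); obs[n]=ce; ar+=[a]
    o,x,e=locate(obs,parts,np.array(g)); print(k,T,o["top"].round(4),o["scene"].round(4),x.round(4),round(e,2),ar,[model_mask(n,x,parts)[1].round() for n in obs])
E
```

```text
Traceback (most recent call last):
AttributeError: 'float' object has no attribute 'round'
```

```bash
python3 - <<'E'
from h import *
from rig import vision
fr={n:vision.read_camera(n)["frame"] for n in("top","scene")}
for k,parts,sd,g,Ts in(("pot",POT,{"top":(247,215),"scene":(258,206)},[.595,-.05],(18,24,28)),("cap",CAP,{"top":(328,257),"scene":(211,161)},[.46,-.2],(40,50,60,70))):
  for T in Ts:
    obs={};ar=[]
    for n in fr:
        ce,a,i=blob(fr[n],k,sd[n],T); obs[n]=ce; ar+=[int(a)]
    o,x,e=locate(obs,parts,np.array(g)); print(k,T,o["top"].round(4),o["scene"].round(4),x.round(4),round(e,2),ar,[round(model_mask(n,x,parts)[1]) for n in obs])
E
```

```text
pot 18 [ 0.5947 -0.0518] [ 0.5945 -0.0518] [ 5.947e-01 -5.180e-02  2.000e-04] 0.03 [485, 459] [528, 524]
pot 24 [ 0.5948 -0.0522] [ 0.5944 -0.0522] [ 5.947e-01 -5.210e-02  3.000e-04] 0.01 [508, 472] [529, 524]
pot 28 [ 0.5948 -0.0526] [ 0.5944 -0.0521] [ 5.947e-01 -5.230e-02  2.000e-04] 0.09 [518, 480] [528, 523]
cap 40 [ 0.4653 -0.2603] [ 0.4659 -0.2609] [ 4.654e-01 -2.607e-01 -4.000e-04] 0.12 [202, 172] [256, 229]
cap 50 [ 0.4654 -0.2608] [ 0.4655 -0.2609] [ 4.655e-01 -2.608e-01 -1.000e-04] 0.04 [216, 180] [255, 229]
cap 60 [ 0.4656 -0.2611] [ 0.4656 -0.261 ] [ 4.656e-01 -2.611e-01 -1.000e-04] 0.02 [231, 188] [256, 229]
cap 70 [ 0.4657 -0.2619] [ 0.4665 -0.261 ] [ 0.4657 -0.2617 -0.0007] 0.09 [252, 195] [256, 229]
```

```bash
cat >> h.py <<'E'
from scipy.spatial.transform import Rotation as Rn
def goto(x,y,z,yawdeg):
    from rig import status
    s=status.get_state(); R=Rn.from_quat(s["tool_rot"]); p=s["eef_pos"]
    a=np.radians(yawdeg); G=Rn.from_matrix(np.array([[np.cos(a),np.sin(a),0],[np.sin(a),-np.cos(a),0],[0,0,-1]]).T)
    X=R.as_matrix()[:,0]
    print("t",round(s["t"],2),"at",p.round(4),"yaw",np.degrees(np.arctan2(X[1],X[0])).round(2),"F",s["ft_force"].round(1),"gap",round(s["finger_gap"],4),"grip",round(s["grip_force"],1))
    print("-> shift mm",(R.inv().apply(np.array([x,y,z])-p)*1000).round(1),"turn",(R.inv()*G).as_rotvec().round(4))
E
python3 -c "
from h import *
goto(.602,-.117,.28,96.5)"
```

```text
t 0.5 at [ 0.2476 -0.601   0.4047] yaw 22.39 F [-0.1  0.8  0.3] gap 0.0854 grip 0.0
-> shift mm [ 512.1 -312.5  124.7] turn [ 0.0000e+00  1.0000e-04 -1.2935e+00]
```

>>> {"name": "play_rows", "arguments": {
  "increments": [512, -312.5, 60, 0, 0, -1.2935, 40, 512, -312.5, 60, 0, 0, -1.2935, 40, 512, -312.5, 60, 0, 0, -1.2935, 40, 512, -312.5, 60, 0, 0, -1.2935, 40, 512, -312.5, 60, 0, 0, -1.2935, 40, 512, -312.5, 60, 0, 0, -1.2935, 40, 512, -312.5, 60, 0, 0, -1.2935, 40, 512, -312.5, 60, 0, 0, -1.2935, 40, 512, -312.5, 60, 0, 0, -1.2935, 40, 512, -312.5, 60, 0, 0, -1.2935, 40]
}}

```text
t: 1.33
eef_pos: [0.4933, -0.2647, 0.3635]
tool_rot: [0.68, 0.733, -0.0, 0.001]
ft_force: [1.9, -0.8, 0.4]
finger_gap: 0.0399
grip_force: 0.0
```

```bash
python3 -c "
from h import *
goto(.602,-.117,.28,96.5)"
```

```text
t 1.33 at [ 0.4933 -0.2647  0.3635] yaw 94.35 F [ 1.9 -0.8  0.4] gap 0.0399 grip 0.0
-> shift mm [139.1 119.6  83.4] turn [ 0.0006  0.001  -0.0375]
```

>>> {"name": "play_rows", "arguments": {
  "increments": [139, 119.5, 60, 0, 0, -0.0375, 40, 139, 119.5, 60, 0, 0, -0.0375, 40, 139, 119.5, 60, 0, 0, -0.0375, 40, 139, 119.5, 60, 0, 0, -0.0375, 40, 139, 119.5, 60, 0, 0, -0.0375, 40, 139, 119.5, 60, 0, 0, -0.0375, 40, 139, 119.5, 60, 0, 0, -0.0375, 40, 139, 119.5, 60, 0, 0, -0.0375, 40]
}}

```text
t: 2.0
eef_pos: [0.6018, -0.1203, 0.3033]
tool_rot: [0.668, 0.744, -0.001, 0.0]
ft_force: [0.4, 0.2, -0.2]
finger_gap: 0.0402
grip_force: 0.0
```

```bash
python3 - <<'E'
from h import *
goto(.602,-.117,.180,96.5)
from rig import vision
import cv2
for n,(c,r) in (("top",(215,165)),("scene",(180,110))):
    f=vision.read_camera(n)["frame"]; cv2.imwrite(f"pics/{n}1.png",cv2.resize(f[r:r+100,c:c+130,::-1],None,fx=4,fy=4,interpolation=cv2.INTER_CUBIC))
a=cv2.imread("pics/top1.png");b=cv2.imread("pics/scene1.png");s=cv2.vconcat([a,b]);cv2.imwrite("pics/m1.png",cv2.resize(s,(390,600)))
E
```

```text
t 2.0 at [ 0.6018 -0.1203  0.3033] yaw 96.13 F [ 0.4  0.2 -0.2] gap 0.0402 grip 0.0
-> shift mm [  3.4   0.6 123.3] turn [-0.0005  0.0009 -0.0065]
```

>>> {"name": "play_rows", "arguments": {
  "increments": [0, 0.6, 30, 0, 0, -0.006, 40, 0, 0.6, 60, 0, 0, -0.006, 40, 0, 0.6, 85, 0, 0, -0.006, 40, 0, 0.6, 105, 0, 0, -0.006, 40, 0, 0.6, 115, 0, 0, -0.006, 40, 0, 0.6, 120, 0, 0, -0.006, 40, 0, 0.6, 123, 0, 0, -0.006, 40, 0, 0.6, 123, 0, 0, -0.006, 40, 0, 0.6, 123, 0, 0, -0.006, 40]
}}

```text
t: 2.85
eef_pos: [0.6032, -0.1197, 0.1816]
tool_rot: [0.666, 0.746, 0.0, 0.001]
ft_force: [-0.5, 0.4, 0.5]
finger_gap: 0.0402
grip_force: 0.0
```

```bash
python3 - <<'E'
from h import *
goto(.570+.041*.113,.1434-.041*.9936,.180,96.5)
from rig import vision
import cv2
L=[]
for n,(c,r) in (("top",(215,165)),("scene",(180,130))):
    f=vision.read_camera(n)["frame"]; L.append(cv2.resize(f[r:r+96,c:c+130,::-1],None,fx=3,fy=3,interpolation=cv2.INTER_CUBIC))
cv2.imwrite("pics/m2.png",cv2.hconcat(L))
E
```

```text
t 2.85 at [ 0.6032 -0.1197  0.1816] yaw 96.48 F [-0.5  0.4  0.5] gap 0.0402 grip 0.0
-> shift mm [224.2  -3.3   1.4] turn [ 0.0021  0.001  -0.0003]
```

View pics/m2.png

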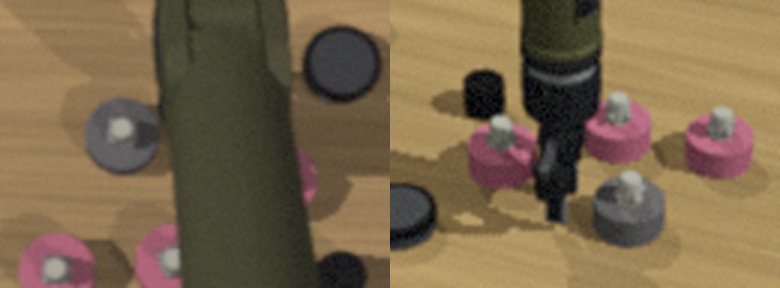

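The gripper stands right behind the grey pot, on the side facing away from the V, and is clear of the pink pots. I'll push now.

>>> {"name": "play_rows", "arguments": {
  "increments": [8, -0.8, 1, 0, 0, 0, 40, 16, -0.8, 1, 0, 0, 0, 40, 24, -0.8, 1, 0, 0, 0, 40, 32, -0.8, 1, 0, 0, 0, 40, 40, -0.8, 1, 0, 0, 0, 40, 48, -1, 1, 0, 0, 0, 40, 56, -1, 1, 0, 0, 0, 40, 64, -1, 1, 0, 0, 0, 40, 72, -1.2, 1, 0, 0, 0, 40, 80, -1.2, 1, 0, 0, 0, 40]
}}

```text
t: 3.78
eef_pos: [0.5923, -0.0397, 0.1794]
tool_rot: [0.666, 0.746, -0.0, 0.0]
ft_force: [-0.3, -4.0, 2.8]
finger_gap: 0.04
grip_force: 2.0
```

```bash
cat >> h.py <<'E'
def look(k,parts,g,T,seeds=None):
    from rig import vision
    for n in("top","scene"):
        f=vision.read_camera(n)["frame"]; c=proj(n,[*g,.034 if k=="pot" else .03])[0]
        sd=(int(c[0]+(seeds or {}).get(n,(0,0))[0]),int(c[1]+(seeds or {}).get(n,(0,0))[1]))
        ce,a,i=blob(f,k,sd,T)
        g2=least_squares(lambda p:10*(model_mask(n,[p[0]-1+g[0],p[1]-1+g[1],0],parts)[0]-ce),[1,1.],diff_step=2e-3,method="lm").x-1+g
        print(k,n,g2.round(4),"area",int(a),"model",round(model_mask(n,[*g2,0],parts)[1]))
E
python3 - <<'E'
from h import *
goto(.570+.041*.113,.1434-.041*.9936,.180,96.5)
look("pot",POT,np.array([.587,.001]),24,{"top":(-8,3),"scene":(0,6)})
E
```

```text
t 3.78 at [ 0.5923 -0.0397  0.1794] yaw 96.49 F [-0.3 -4.   2.8] gap 0.04 grip 2.0
-> shift mm [143.4  -1.5  -0.7] turn [ 0.0002  0.0007 -0.0002]
pot top [ 0.3967 -0.0984] area 10802 model 548
pot scene [ 0.3194 -0.1051] area 3053 model 371
```

>>> {"name": "play_rows", "arguments": {
  "increments": [9, -0.2, 0, 0, 0, 0, 40, 18, -0.4, 0, 0, 0, 0, 40, 27, -0.5, 0, 0, 0, 0, 40, 36, -0.6, 0, 0, 0, 0, 40, 45, -0.8, 0, 0, 0, 0, 40, 54, -1, 0, 0, 0, 0, 40, 63, -1.2, 0, 0, 0, 0, 40, 72, -1.4, 0, 0, 0, 0, 40, 81, -1.6, 0, 0, 0, 0, 40, 90, -1.6, 0, 0, 0, 0, 40]
}}

```text
t: 4.72
eef_pos: [0.5803, 0.0501, 0.1792]
tool_rot: [0.666, 0.746, -0.0, -0.0]
ft_force: [-0.1, -4.1, 0.5]
finger_gap: 0.04
grip_force: 1.9
```

>>> {"name": "play_rows", "arguments": {
  "increments": [7, 0, 0, 0, 0, 0, 40, 14, 0, 0, 0, 0, 0, 40, 20, 0, 0, 0, 0, 0, 40, 26, 0, 0, 0, 0, 0, 40, 30, 0, 0, 0, 0, 0, 40, 34, 0, 0, 0, 0, 0, 40, 38, 0, 0, 0, 0, 0, 40, 40, 0, 0, 0, 0, 0, 40, 42, 0, 0, 0, 0, 0, 40, 44, 0, 0, 0, 0, 0, 40]
}}

```text
t: 5.55
eef_pos: [0.5756, 0.0928, 0.1792]
tool_rot: [0.666, 0.746, -0.0, 0.0]
ft_force: [1.2, -4.3, 1.3]
finger_gap: 0.0401
grip_force: 1.8
```

```bash
python3 - <<'E'
from h import *
goto(.570+.041*.113,.1434-.041*.9936,.180,96.5)
from rig import vision
import cv2
L=[]
for n,(c,r) in (("top",(145,165)),("scene",(250,150))):
    f=vision.read_camera(n)["frame"]; L.append(cv2.resize(f[r:r+90,c:c+120,::-1],None,fx=3.3,fy=3.3,interpolation=cv2.INTER_CUBIC))
cv2.imwrite("pics/m3.png",cv2.hconcat(L))
E
```

```text
t 5.55 at [0.5756 0.0928 0.1792] yaw 96.49 F [ 1.2 -4.3  1.3] gap 0.0401 grip 1.8
-> shift mm [ 9.9  0.2 -0.8] turn [-0.0002  0.0004 -0.0002]
```

View pics/m3.png

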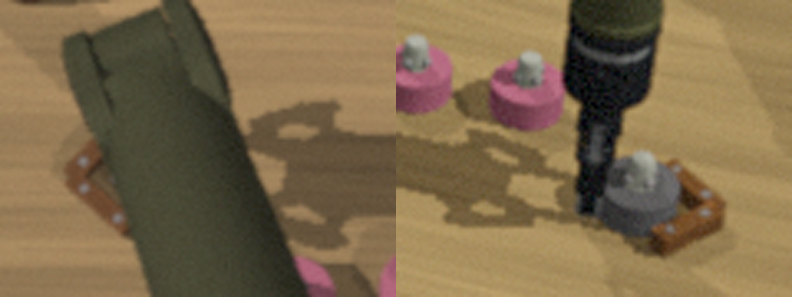

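The pot is just entering the V, with about 10 mm left. I'll push slowly until the force rises.

>>> {"name": "play_rows", "arguments": {
  "increments": [1.5, 0, 0, 0, 0, 0, 40, 3, 0, 0, 0, 0, 0, 40, 4.5, 0, 0, 0, 0, 0, 40, 6, 0, 0, 0, 0, 0, 40, 7, 0, 0, 0, 0, 0, 40, 8, 0, 0, 0, 0, 0, 40]
}}

```text
t: 6.15
eef_pos: [0.5746, 0.101, 0.1792]
tool_rot: [0.666, 0.746, -0.0, 0.0]
ft_force: [0.7, -3.6, 1.6]
finger_gap: 0.0392
grip_force: 1.7
```

>>> {"name": "play_rows", "arguments": {
  "increments": [1, 0, 0, 0, 0, 0, 40, 2, 0, 0, 0, 0, 0, 40, 2, 0, 0, 0, 0, 0, 40]
}}

```text
t: 6.4
eef_pos: [0.5746, 0.1018, 0.1792]
tool_rot: [0.666, 0.746, -0.001, 0.001]
ft_force: [0.5, -6.4, 2.3]
finger_gap: 0.04
grip_force: 2.7
```

>>> {"name": "play_rows", "arguments": {
  "increments": [1, 0, 0, 0, 0, 0, 40, 1, 0, 0, 0, 0, 0, 40]
}}

```text
t: 6.57
eef_pos: [0.5746, 0.1021, 0.1792]
tool_rot: [0.666, 0.746, -0.001, 0.001]
ft_force: [0.0, -8.6, 1.8]
finger_gap: 0.0403
grip_force: 3.2
```

>>> {"name": "play_rows", "arguments": {
  "increments": [1, 0, 0, 0, 0, 0, 40, 1, 0, 0, 0, 0, 0, 40]
}}

```text
t: 6.73
eef_pos: [0.5747, 0.1023, 0.1792]
tool_rot: [0.666, 0.746, -0.001, 0.001]
ft_force: [0.9, -9.5, 2.0]
finger_gap: 0.04
grip_force: 3.8
```

>>> {"name": "play_rows", "arguments": {
  "increments": [1.5, 0, 0, 0, 0, 0, 40, 3, 0, 0, 0, 0, 0, 40, 3, 0, 0, 0, 0, 0, 40, 3, 0, 0, 0, 0, 0, 40]
}}

```text
t: 7.07
eef_pos: [0.5749, 0.1031, 0.1792]
tool_rot: [0.667, 0.745, -0.003, 0.003]
ft_force: [2.4, -12.2, 3.3]
finger_gap: 0.0398
grip_force: 5.7
```

>>> {"name": "play_rows", "arguments": {
  "increments": [-8, 0, 0, 0, 0, 0, 40, -30, 0, 0, 0, 0, 0, 40, -45, 0, -30, 0, 0, 0, 40, -45, 0, -70, 0, 0, 0, 40, -75, 0, -110, 0, 0, 0, 40, -115, 0, -120, 0, 0, 0, 40, -155, 0, -120, 0, 0, 0, 40, -195, 0, -120, 0, 0, 0, 40, -235, 0, -120, 0, 0, 0, 40, -240, 0, -120, 0, 0, 0, 60]
}}

```text
t: 7.9
eef_pos: [0.6009, -0.1392, 0.2989]
tool_rot: [0.67, 0.743, -0.001, 0.001]
ft_force: [-0.4, -2.4, -0.2]
finger_gap: 0.0508
grip_force: 0.0
```

```bash
python3 - <<'E'
from h import *
goto(.4655,-.261,.30,40)
from rig import vision
import cv2
for T in (18,24): look("pot",POT,np.array([.570,.1434]),T,{"top":(-4,4),"scene":(0,6)})
look("cap",CAP,np.array([.4655,-.261]),50)
L=[]
for n,(c,r) in (("top",(145,165)),("scene",(280,160))):
    f=vision.read_camera(n)["frame"]; L.append(cv2.resize(f[r:r+80,c:c+80,::-1],None,fx=5,fy=5,interpolation=cv2.INTER_CUBIC))
cv2.imwrite("pics/m4.png",cv2.hconcat(L))
E
```

```text
t 7.9 at [ 0.6009 -0.1392  0.2989] yaw 95.94 F [-0.4 -2.4 -0.2] gap 0.0508 grip 0.0
-> shift mm [-107.1 -147.3   -0.8] turn [0.002  0.003  0.9763]
pot top [0.5697 0.1435] area 525 model 545
pot scene [0.5672 0.1415] area 460 model 549
pot top [0.5696 0.1436] area 539 model 544
pot scene [0.5672 0.1415] area 476 model 549
cap top [ 0.513  -0.2486] area 776 model 251
cap scene [ 0.4651 -0.2611] area 176 model 229
```

View pics/m4.png

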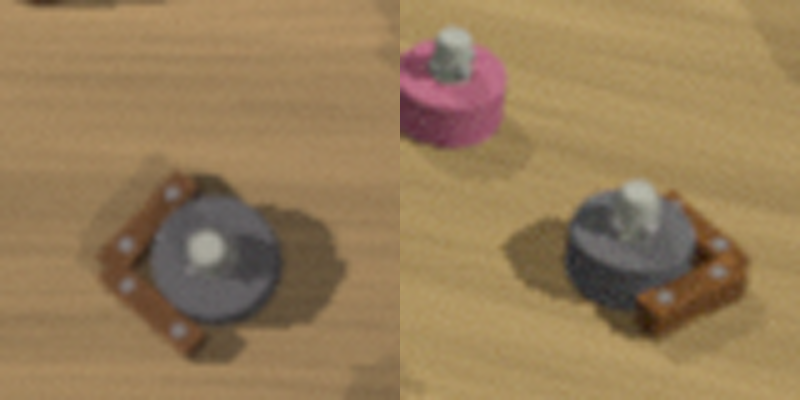

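The pot sits in the V against both cleats: in the top crop, the disc centred at (215,260) touches both inner faces. The top-view fit gives (0.5697, 0.1436), against the computed nest at (0.570, 0.1434). Next is the cap.

```bash
python3 - <<'E'
from h import *
print(tri((185.9,213.9),(327.1,197.5)))
goto(.4655,-.261,.27,45)
E
```

```text
(array([0.56953262, 0.14272421, 0.06263351]), np.float64(0.096190094207941))
t 8.3 at [ 0.6012 -0.1282  0.2993] yaw 96.7 F [ 0.4  0.7 -0. ] gap 0.06 grip 0.0
-> shift mm [-116.1 -150.3   29.2] turn [-1.000e-04 -9.000e-04  9.024e-01]
```

>>> {"name": "play_rows", "arguments": {
  "increments": [-116, -150.5, 29, 0, 0, 0.902, 65, -116, -150.5, 29, 0, 0, 0.902, 65, -116, -150.5, 29, 0, 0, 0.902, 65, -116, -150.5, 29, 0, 0, 0.902, 65, -116, -150.5, 29, 0, 0, 0.902, 65, -116, -150.5, 29, 0, 0, 0.902, 65, -116, -150.5, 29, 0, 0, 0.902, 65, -116, -150.5, 29, 0, 0, 0.902, 65, -116, -150.5, 29, 0, 0, 0.902, 65, -116, -150.5, 29, 0, 0, 0.902, 65]
}}

```text
t: 9.13
eef_pos: [0.4651, -0.262, 0.2704]
tool_rot: [0.924, 0.383, 0.0, 0.0]
ft_force: [0.6, 0.5, -1.2]
finger_gap: 0.0649
grip_force: 0.0
```

```bash
python3 - <<'E'
from h import *
goto(.4655,-.261,.179,45)
from rig import vision
import cv2
L=[]
for n,(c,r) in (("top",(270,205)),("scene",(165,100))):
    f=vision.read_camera(n)["frame"]; L.append(cv2.resize(f[r:r+90,c:c+90,::-1],None,fx=4,fy=4,interpolation=cv2.INTER_CUBIC))
cv2.imwrite("pics/m5.png",cv2.hconcat(L))
E
```

```text
t 9.13 at [ 0.4651 -0.262   0.2704] yaw 44.99 F [ 0.6  0.5 -1.2] gap 0.0649 grip 0.0
-> shift mm [ 1.  -0.4 91.4] turn [ 0.0002 -0.0002 -0.0001]
```

View pics/m5.png

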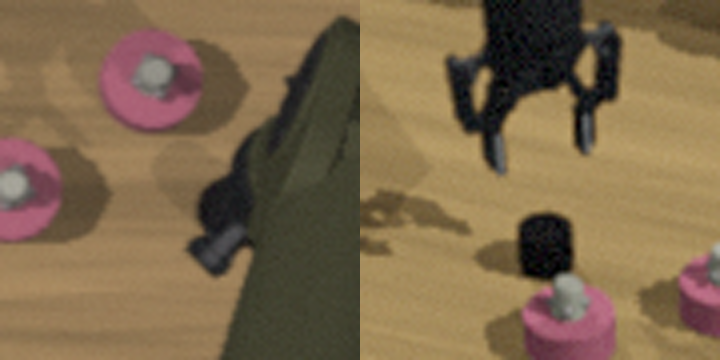

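The open fingers straddle the cap (scene crop: fingers at 495 and 587, cap at 545), and the pink pot is clear. I'll lower and grip.

>>> {"name": "play_rows", "arguments": {
  "increments": [1, -0.4, 25, 0, 0, 0, 65, 1, -0.4, 50, 0, 0, 0, 65, 1, -0.4, 70, 0, 0, 0, 65, 1, -0.4, 82, 0, 0, 0, 65, 1, -0.4, 88, 0, 0, 0, 65, 1, -0.4, 91, 0, 0, 0, 65, 1, -0.4, 91, 0, 0, 0, 65]
}}

```text
t: 9.82
eef_pos: [0.4653, -0.262, 0.1793]
tool_rot: [0.924, 0.381, 0.0, 0.0]
ft_force: [-0.5, -1.1, -0.6]
finger_gap: 0.0652
grip_force: 0.0
```

>>> {"name": "play_rows", "arguments": {
  "increments": [0, 0, 0, 0, 0, 0, 50, 0, 0, 0, 0, 0, 0, 45, 0, 0, 0, 0, 0, 0, 35, 0, 0, 0, 0, 0, 0, 35, 0, 0, 0, 0, 0, 0, 35, 0, 0, 0, 0, 0, 0, 35]
}}

```text
t: 10.32
eef_pos: [0.4658, -0.2623, 0.1808]
tool_rot: [0.924, 0.381, 0.001, 0.001]
ft_force: [-0.8, 0.1, 6.8]
finger_gap: 0.0447
grip_force: 61.4
```

Gripped at 44.7 mm with 61 N. I'll lift it, carry it over and turn it.

>>> {"name": "play_rows", "arguments": {
  "increments": [0, 0, -15, 0, 0, 0, 35, 0, 0, -40, 0, 0, 0, 35, 0, 0, -80, 0, 0, 0, 35, 0, 0, -105, 0, 0, 0, 35, 0, 0, -110, 0, 0, 0, 35]
}}

```text
t: 10.73
eef_pos: [0.4668, -0.2627, 0.2948]
tool_rot: [0.924, 0.381, 0.003, 0.004]
ft_force: [1.6, -0.7, 0.6]
finger_gap: 0.0453
grip_force: 61.2
```

```bash
python3 - <<'E'
from h import *
goto(.5697,.1425,.29,95)
E
```

```text
t 10.73 at [ 0.4668 -0.2627  0.2948] yaw 44.82 F [ 1.6 -0.7  0.6] gap 0.0453 grip 61.2
-> shift mm [ 358.6 -214.9    3.5] turn [ 0.0097  0.0023 -0.8757]
```

>>> {"name": "play_rows", "arguments": {
  "increments": [35, -21, 3, 0, 0, -0.1, 35, 72, -43, 3, 0, 0, -0.2, 35, 108, -64, 3, 0, 0, -0.3, 35, 144, -86, 3, 0, 0, -0.4, 35, 180, -107, 3, 0, 0, -0.5, 35, 216, -129, 3, 0, 0, -0.6, 35, 251, -150, 3, 0, 0, -0.7, 35, 287, -172, 3, 0, 0, -0.8, 35, 320, -192, 3, 0, 0, -0.875, 35, 345, -206, 3, 0, 0, -0.875, 35]
}}

```text
t: 11.57
eef_pos: [0.5642, 0.1316, 0.2861]
tool_rot: [0.673, 0.739, 0.001, -0.001]
ft_force: [-0.1, -0.3, -0.3]
finger_gap: 0.0449
grip_force: 61.3
```

>>> {"name": "play_rows", "arguments": {
  "increments": [0, 0, 0, 0, 0, 0, 35, 0, 0, 0, 0, 0, 0, 35, 0, 0, 0, 0, 0, 0, 35]
}}

```text
t: 11.82
eef_pos: [0.5644, 0.1266, 0.2855]
tool_rot: [0.676, 0.737, -0.001, -0.0]
ft_force: [0.1, -1.0, 0.3]
finger_gap: 0.0447
grip_force: 61.3
```

```bash
python3 - <<'E'
from h import *
goto(.5697,.1425,.250,95)
E
```

```text
t 11.82 at [0.5644 0.1266 0.2855] yaw 94.94 F [ 0.1 -1.   0.3] gap 0.0447 grip 61.3
-> shift mm [15.4  6.7 35.4] turn [-0.0013  0.0009 -0.0011]
```

>>> {"name": "play_rows", "arguments": {
  "increments": [8, 3.5, 15, 0, 0, 0, 35, 15.4, 6.7, 28, 0, 0, 0, 35, 15.4, 6.7, 35, 0, 0, 0, 35, 15.4, 6.7, 35, 0, 0, 0, 35, 15.4, 6.7, 35, 0, 0, 0, 35]
}}

```text
t: 12.23
eef_pos: [0.5696, 0.1423, 0.2505]
tool_rot: [0.676, 0.737, -0.001, -0.0]
ft_force: [0.3, 0.1, 0.2]
finger_gap: 0.045
grip_force: 61.3
```

```bash
python3 - <<'E'
from h import *
goto(.5697,.1425,.215,95)
from rig import vision
import cv2
L=[]
for n,(c,r) in (("top",(155,185)),("scene",(295,155))):
    f=vision.read_camera(n)["frame"]; L.append(cv2.resize(f[r:r+65,c:c+65,::-1],None,fx=6,fy=6,interpolation=cv2.INTER_CUBIC))
cv2.imwrite("pics/m6.png",cv2.hconcat(L))
# expected cap outline in scene if axis at stud, rim 70 mm
for z in (.062,):print(proj("scene",[.5697,.143,z]),proj("scene",[.5697,.143,.070]),proj("scene",[.5697,.143,.110]))
E
```

```text
t 12.23 at [0.5696 0.1423 0.2505] yaw 94.91 F [0.3 0.1 0.2] gap 0.045 grip 61.3
-> shift mm [ 0.2  0.1 35.5] turn [-0.0019  0.0006 -0.0015]
[[327.25113368 197.72820788]] [[327.63256349 195.59013231]] [[329.58815664 184.61300904]]
```

View pics/m6.png

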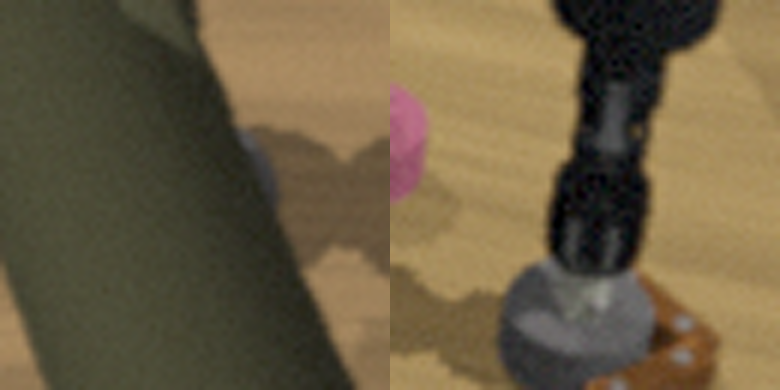

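The cap hangs centred just above the stud in the scene view: its axis is at about column 329 (expected 328.6), and the rim front is at about row 200 (expected 200.2). I'll lower it.

>>> {"name": "play_rows", "arguments": {
  "increments": [0, 0, 3, 0, 0, 0, 35, 0, 0, 6, 0, 0, 0, 35, 0, 0, 9, 0, 0, 0, 35, 0, 0, 12, 0, 0, 0, 35, 0, 0, 15, 0, 0, 0, 35, 0, 0, 17, 0, 0, 0, 35, 0, 0, 19, 0, 0, 0, 35, 0, 0, 20, 0, 0, 0, 35, 0, 0, 20, 0, 0, 0, 35]
}}

```text
t: 13.08
eef_pos: [0.5698, 0.1432, 0.2309]
tool_rot: [0.676, 0.737, -0.0, -0.0]
ft_force: [-0.2, -0.4, -0.0]
finger_gap: 0.0446
grip_force: 61.3
```

>>> {"name": "play_rows", "arguments": {
  "increments": [0, 0, 1, 0, 0, 0, 35, 0, 0, 2, 0, 0, 0, 35, 0, 0, 3, 0, 0, 0, 35, 0, 0, 4, 0, 0, 0, 35, 0, 0, 5, 0, 0, 0, 35, 0, 0, 5, 0, 0, 0, 35]
}}

```text
t: 13.58
eef_pos: [0.5704, 0.1432, 0.2274]
tool_rot: [0.676, 0.737, 0.0, 0.001]
ft_force: [-1.8, -1.8, 7.4]
finger_gap: 0.0449
grip_force: 62.1
```

>>> {"name": "play_rows", "arguments": {
  "increments": [0, 0, 1, 0, 0, 0, 35, 0, 0, 2, 0, 0, 0, 35, 0, 0, 2, 0, 0, 0, 35]
}}

```text
t: 13.83
eef_pos: [0.5709, 0.1431, 0.2268]
tool_rot: [0.676, 0.737, 0.0, 0.002]
ft_force: [-3.0, -2.8, 13.3]
finger_gap: 0.0449
grip_force: 62.7
```

>>> {"name": "play_rows", "arguments": {
  "increments": [0, 0, 1, 0, 0, 0, 35, 0, 0, 2, 0, 0, 0, 35, 0, 0, 2, 0, 0, 0, 35]
}}

```text
t: 14.08
eef_pos: [0.5709, 0.1427, 0.2248]
tool_rot: [0.676, 0.737, 0.0, 0.002]
ft_force: [-2.6, -3.8, 11.2]
finger_gap: 0.0445
grip_force: 62.3
```

>>> {"name": "play_rows", "arguments": {
  "increments": [0, -0.5, 1, 0, 0, 0, 35, 0, -1, 2, 0, 0, 0, 35, 0, -1, 2, 0, 0, 0, 35]
}}

```text
t: 14.33
eef_pos: [0.5696, 0.1422, 0.2208]
tool_rot: [0.676, 0.737, 0.0, 0.001]
ft_force: [0.7, -3.1, 2.5]
finger_gap: 0.0454
grip_force: 61.5
```

>>> {"name": "play_rows", "arguments": {
  "increments": [0, 0, 1, 0, 0, 0, 35, 0, 0, 2, 0, 0, 0, 35, 0, 0, 2, 0, 0, 0, 35]
}}

```text
t: 14.58
eef_pos: [0.5687, 0.1428, 0.2172]
tool_rot: [0.676, 0.737, -0.0, -0.0]
ft_force: [3.2, -2.0, -2.7]
finger_gap: 0.045
grip_force: 62.0
```

Clicked through: the force fell from 13 N to −2.7 N. I'll press it home.

>>> {"name": "play_rows", "arguments": {
  "increments": [0, 0.5, 1, 0, 0, 0, 35, 0, 0.7, 2, 0, 0, 0, 35, 0, 0.7, 3, 0, 0, 0, 35, 0, 0.7, 3, 0, 0, 0, 35]
}}

```text
t: 14.92
eef_pos: [0.5697, 0.143, 0.215]
tool_rot: [0.676, 0.737, -0.0, 0.0]
ft_force: [2.2, -3.7, -1.1]
finger_gap: 0.0445
grip_force: 62.2
```

>>> {"name": "play_rows", "arguments": {
  "increments": [0, 0, 1, 0, 0, 0, 35, 0, 0, 2, 0, 0, 0, 35, 0, 0, 2, 0, 0, 0, 35]
}}

```text
t: 15.17
eef_pos: [0.5697, 0.1432, 0.2148]
tool_rot: [0.676, 0.737, -0.001, 0.0]
ft_force: [-2.5, -4.1, 8.8]
finger_gap: 0.045
grip_force: 63.3
```

>>> {"name": "play_rows", "arguments": {
  "increments": [0, 0, 0.8, 0, 0, 0, 35, 0, 0, 0.8, 0, 0, 0, 35, 0, 0, 0.8, 0, 0, 0, 35, 0, 0, 0.8, 0, 0, 0, 35, 0, 0, 0.8, 0, 0, 0, 35, 0, 0, 0.8, 0, 0, 0, 35]
}}

```text
t: 15.67
eef_pos: [0.5697, 0.1432, 0.2148]
tool_rot: [0.676, 0.737, -0.001, 0.001]
ft_force: [-4.2, -5.2, 14.4]
finger_gap: 0.0446
grip_force: 63.8
```

```bash
python3 - <<'E'
from h import *
goto(.5697,.1425,.215,95)
from rig import vision
import cv2
f=vision.read_camera("scene")["frame"][165:225,295:360,::-1]; cv2.imwrite("pics/m7.png",cv2.resize(f,None,fx=9,fy=9,interpolation=cv2.INTER_CUBIC))
E
python3 -c "
from h import *
goto(.5697,.1425,.215,95)
P=lambda q:((q-[295,165]+.5)*9).round()
for z in (.034,.037,.074): print(z,P(proj('scene',cyl((.5697,.1434),[(.023,z)]))).max(0),P(proj('scene',[.5697,.1434,z])))
print(P(proj('scene',cyl((.5697,.1434),[(.036,.034)]))).min(0),P(proj('scene',cyl((.5697,.1434),[(.036,0)]))).max(0))"
```

```text
t 15.67 at [0.5697 0.1432 0.2148] yaw 94.95 F [-4.2 -5.2 14.4] gap 0.0446 grip 63.8
-> shift mm [-0.7 -0.  -0.2] turn [-0.0001  0.0019 -0.0009]
t 15.72 at [0.5697 0.1432 0.2148] yaw 94.95 F [-5.4 -6.  15.8] gap 0.0451 grip 63.8
-> shift mm [-0.7 -0.1 -0.2] turn [-0.      0.0019 -0.0009]
0.034 [356. 414.] [[284. 365.]]
0.037 [358. 407.] [[285. 358.]]
0.074 [375. 318.] [[301. 270.]]
[172. 292.] [381. 520.]
```

View pics/m7.png

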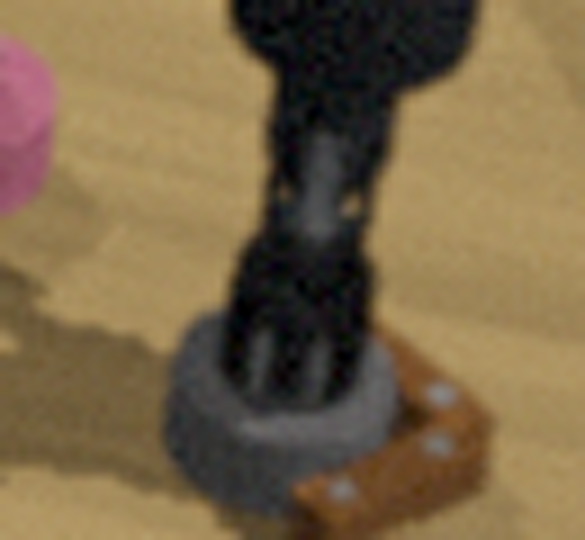

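The cap's rim front is at row ~412 (414 expected when home, 407 if 3 mm high), and the pot is still in the V. I'll trim the side force and ease the press to about 10–12 N.

>>> {"name": "play_rows", "arguments": {
  "increments": [0.2, -1.3, -0.8, 0, 0, 0, 35, 0.2, -1.3, -0.8, 0, 0, 0, 35, 0.2, -1.3, -0.8, 0, 0, 0, 35, 0.2, -1.3, -0.8, 0, 0, 0, 35, 0.2, -1.3, -0.8, 0, 0, 0, 35, 0.2, -1.3, -0.8, 0, 0, 0, 35]
}}

```text
t: 16.22
eef_pos: [0.5692, 0.1431, 0.2148]
tool_rot: [0.676, 0.737, 0.001, 0.001]
ft_force: [0.7, -3.7, 7.3]
finger_gap: 0.0452
grip_force: 63.0
```

>>> {"name": "play_rows", "arguments": {
  "increments": [0, 0, 0, 0, 0, 0, 35, 0, 0, 0, 0, 0, 0, 35, 0, 0, 0, 0, 0, 0, 35, 0, 0, 0, 0, 0, 0, 35, 0, 0, 0, 0, 0, 0, 35, 0, 0, 0, 0, 0, 0, 35]
}}

```text
t: 16.72
eef_pos: [0.5692, 0.143, 0.2148]
tool_rot: [0.676, 0.737, 0.001, 0.001]
ft_force: [0.1, -5.0, 8.8]
finger_gap: 0.0451
grip_force: 63.0
```

>>> {"name": "play_rows", "arguments": {
  "increments": [0, -0.2, 0.3, 0, 0, 0, 35, 0, -0.2, 0.3, 0, 0, 0, 35, 0, -0.2, 0.3, 0, 0, 0, 35, 0, -0.2, 0.3, 0, 0, 0, 35, 0, -0.2, 0.3, 0, 0, 0, 35, 0, -0.2, 0.3, 0, 0, 0, 35, 0, -0.2, 0.3, 0, 0, 0, 35, 0, -0.2, 0.3, 0, 0, 0, 35]
}}

```text
t: 17.38
eef_pos: [0.5691, 0.1431, 0.2148]
tool_rot: [0.676, 0.737, 0.001, 0.001]
ft_force: [-0.0, -5.1, 9.8]
finger_gap: 0.0447
grip_force: 63.2
```

```bash
python3 -c "
from rig import status,workorder
print(status.get_state()['ft_force']); print(workorder.close_job())"
```

```text
[-6.99562427e-03 -5.14176451e+00  9.76425168e+00]
the job is handed in; nothing more can be done
None
```

I slid the pot home against both cleats, snapped the cap past the click onto the pot's top, and handed the job in at about 17 s with the arm still pressing the cap down at about 10 N.

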